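# Tip a mortar prism onto its side face and clamp it for a bending test

## Task

Get the mortar prism that lies on the fixture's ledge ready for its bending test. Without picking it up, tip it over the edge of the step so that it lies flat on its next face in the bed below, its dark yellow-striped face now looking sideways, away from the ledge; then push the blue sliding jaw along until the prism is fully home, square against the blue end stop, with the jaw left touching it, and after that swing the red loading arm over so that its roller rests on the prism. Leave the other things on the bench where they are.

Things in the scene. Friction and masses are not known exactly. Their poses are not given: they have to be found in the camera images.
- fixture: Dark grey loading fixture fixed to the bench, base 215 x 470 mm. Origin at bench height (z 0) right below the step's edge (yellow line); x points across the step from the ledge to the bed, y along the step to the end stop, z up. Its frame is meant by 'fixture x, y, z' (mm) below. Light grey ledge: x -120 to 0, y -135 to 125, top z 55. Step face at x 0.
- bed (a point): Centre of the bed where the prism belongs, on the bed's surface: fixture x 28, y 30, z 30 (25 mm below the ledge). A steel fence 12 mm high bounds the bed from x 60 to 72.
- stop_face (a point): Middle of the blue end stop's face, which looks to fixture -y: x 28, y 110, z 48. Stop: x 3 to 53, top at z 66. Behind it the arm's two grey hinge cheeks: x 0 to 56, y 150 to 180, top z 105.
- prism: Loose light grey mortar prism 40 x 40 x 160 mm, about 0.56 kg. Origin at its centre; y its long axis, z the normal of its dark struck face with a yellow stripe. Starts on the ledge, struck face up, its axes within 5 degrees of the fixture's. Once its centre is pushed past the step's edge it tips over by itself, a quarter turn.
- struck_face (a point): Centre of the prism's struck face, 20 mm from the prism's centre.
- jaw (a joint): Travel (m) of the blue sliding jaw along fixture +y, 0 to 0.09. Its flat face is at fixture y = -0.125 + this; with the prism home it touches at 0.075. Friction 2 N plus light drag; stays where left. Block 46 x 34 x 36 mm, x 5 to 51, top at fixture z 67.
- jaw_handle (a point): A point on the axis of the jaw's upright black handle (18 mm diameter, from fixture z 66 to its top at z 121 mm), at fixture z 105 mm, 18 mm behind the jaw's face.
- loader (a joint): Angle (rad) of the red loading arm. 0: standing, leaning 0.35 outward (fixture +y) on its rest, as it starts; grows as it swings over the bed (-y): 0.35 upright, 1.92 level, its roller resting on a prism in the bed; 2.25 lower stop. Damped hinge, a few newtons to move; left below 0.35 it leans back, well past upright it sinks by itself in 1 to 4 s.
- loader_knob (a point): Centre of the black ball (28 mm) at the arm's free end, 155 mm from the hinge axis. The arm is a red bar 26 mm wide (fixture x), 16 mm thick; a steel roller, 20 mm diameter, 44 mm wide, lies across it 135 mm from the hinge on the side facing the bed.
- loader_hinge (a point): Centre of the arm's hinge axis, which runs along the fixture's x: fixture x 28, y 165, z 90 mm.
- half: Bystander: plain broken half prism 40 x 85 x 40 mm, loose on the bench; origin centre of its underside. Leave alone.
- beaker: Bystander: glass beaker 72 mm wide, 95 mm high; origin centre of its underside. Leave alone.
- amber: Bystander: amber bottle 68 mm wide, 140 mm high; origin centre of its underside. Leave alone.
- brush: Bystander: cleaning brush 170 mm long, lying along its x; origin on its underside. Leave alone.
- caliper: Bystander: caliper 190 mm long along its y, lying flat; origin on its underside. Leave alone.
- weight: Bystander: brass weight 54 mm wide, 70 mm high; origin centre of its underside. Leave alone.
- dish: Bystander: white dish 90 mm wide, 18 mm high; origin centre of its underside. Leave alone.

How it is judged:
By the outcome, as a careful person would: the job done as asked, in the order asked, and still so for the second after the job is handed in, with the robot touching nothing.
It also fails if it takes over 67 s, if anything falls off the work surface, if the arm or the gripper's body presses on something with over 40 N, if the wrist force passes 120 N, or if a joint passes its speed limit or range.

## Robot

A 6-joint arm with a two-finger parallel gripper is mounted at the origin on the work surface. World frame = base frame: x ahead of the robot, y to its left, z up, the work surface at z = 0. Lengths are in m, angles in rad, forces in N, time in s.
With the tool pointing down it reaches from about 0.3 to 0.775 m from the base axis. Payload 14.6 kg.
Tool frame: the origin (TCP) lies on the front face of the gripper's body, between the roots of the fingers; the fingertips stand 97 mm ahead of it and the grasp point (between the pads) lies 78 mm ahead of it; z points along the fingers, x is the direction in which the jaws open and shut, and the axes are right-handed (so a half turn about z gives the same grasp; the last joint's range is limited). The gripper opens to 94 mm and grips with 3 to 60 N. Pads are 16 mm wide; open, the fingers measure 119 mm over their backs; the gripper's body (75 mm by 177 mm) begins 78 mm behind the grasp point.
Start: joints at [-1.307, 0.3, 1.521, -0, 1.321, -0.067], TCP at [0.179, -0.52, 0.303] pointing down, gripper open.
Joint ranges: [-3.03, 3.03], [-0.79, 2.21], [0.23, 2.52], [-1.04, 4.18], [0, 3.07], [-2.55, 2.55]. Speed limits (rad/s): [2.22, 2.22, 2.57, 3.14, 3.14, 3.14].

## Interface

Orientations are given as [roll, pitch, yaw] about the fixed x, y, z axes, in that order (R = Rz(yaw) Ry(pitch) Rx(roll)).
In Python, from station import sensors, camera, ctrl gives the robot as it stands.
- The arm moves only by the tool move_arm, never from a script. Its argument "rows" is text: rows parted by semicolons, each of 6 numbers parted by spaces: the shift along the tool's x, y, z in mm, then the turn, a rotation vector about the tool's x, y, z in rad. In form: x y z wx wy wz; .... A call has 1 to 20 rows; each row shifts and turns the pose as measured when the row begins, along the tool's axes as they then stand; what a row does not reach is not made up. A row lasts 1/8 s, in which the tool goes at most 62.5 mm and 10.7 degrees, less where a joint would pass 70% of its speed; a pose out of reach is approached as far as the arm can. A call with a gripper value outside its range is refused whole. "grip" is the opening, from -1 (shut) to 1 (fully open), set as the call begins (left out, the last holds). The fingers move at their own pace and stop on an object; "newtons" is the grip in N (left out, the last holds). Time passes only in rows, so rows that do not move let the fingers close. It gives the time, the measured TCP pose, the force and the opening at its end, in the units of the state.
- sensors.get_obs(): the state, without advancing time (a new reading comes with each control period).
- camera(name): name is "scene" or "top"; returns a dict with "color" (420x560x3 uint8, blue, green, red), "z_map" (420x560 float32, m along the optical axis (not along the pixel's ray), 0 where there is no reading), "mtx" (3x3 intrinsics, pixels), "position" and "attitude" of the camera in the world. Camera axes: x right, y down, z forward; pixel columns grow to the right and rows downward; lengths in m; the calibration is good to about 2 mm. A picture is of the moment at which its call begins.
- ctrl.hand_in(): hands the job in, once; it reports no verdict.
The state is a dict: "time_s": time; "qpos": joint angles; "joint_vel": joint speeds; "tau": joint torques, N m; "ee_pos": TCP position; "eef_rot": TCP orientation; "force": force on the tool from outside, world axes, zero at the start; "moment": the same for the moment, N m; "grip_width": finger opening in m.
Only numpy, scipy, OpenCV 4.12 (cv2) and the standard library are available. Lean on these libraries where they do the work, as an engineer would, in place of code of your own. Each camera call takes 0.05 s, during which the arm holds its last target.

## Working session

There is one attempt and no reset: what is moved stays moved. The work goes in short steps, Python scripts to look and compute and a tool call to move; the robot and the scene stay as the last step left them, time stands still between calls to the robot, and variables do not carry over. Pictures are saved under pics/ and viewed, and the job is handed in when it is done.

Besides the shell and the picture viewer there is one more tool, called after "Request:" by a JSON object that holds its "name" and its "arguments", one argument or row to a line. move_arm: Moves the arm, as the interface text tells. Its arguments: {"type":"object","properties":{"rows":{"type":"string"},"grip":{"type":"number"},"newtons":{"type":"number"}},"required":["rows"]}

```bash
ls; mkdir -p pics
python3 - <<'E'
from station import sensors,camera,ctrl
import cv2,numpy as np
print(sensors.get_obs())
for n in("scene","top"):
    c=camera(n); cv2.imwrite(f"pics/{n}0.png",c["color"]); print(n,c["mtx"],c["position"],c["attitude"])
    np.savez(f"{n}0.npz",**c)
E
```

```text
pics
{'time_s': 0.0, 'qpos': array([-1.30659707e+00,  3.00454152e-01,  1.52157201e+00, -2.34656065e-05,
        1.32071341e+00, -6.65757055e-02]), 'joint_vel': array([ 0.00037909, -0.00095808, -0.00122929, -0.00073708, -0.00104297,
       -0.00154535]), 'tau': array([-6.26231249e-04, -5.31806016e+01, -3.52738452e+01,  7.08359806e-02,
        2.43834121e-02, -9.51102015e-05]), 'ee_pos': array([ 0.17859326, -0.52003612,  0.3020994 ]), 'eef_rot': array([-3.14153903e+00,  1.14589784e-03, -1.24001551e+00]), 'force': array([ 0.20444726,  0.30063304, -0.23426746]), 'moment': array([ 0.01899813, -0.00873985, -0.00100069]), 'grip_width': 0.09425437814713807}
scene [[450.99935833   0.         281.3934172 ]
 [  0.         450.99935833 208.94411821]
 [  0.           0.           1.        ]] [ 1.15825993 -0.70205759  0.78888779] [-2.18235209 -0.01189003  0.73100364]
top [[395.75644822   0.         278.34983097]
 [  0.         395.75644822 206.18905778]
 [  0.           0.           1.        ]] [0.43159213 0.00293988 1.27024731] [-3.03703888 -0.01107646 -1.58682504]
```

View pics/scene0.png

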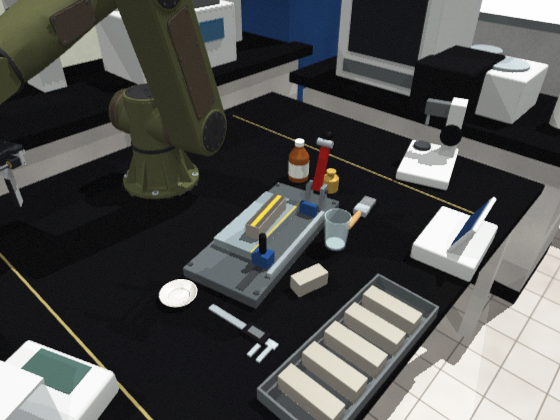

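View pics/top0.png

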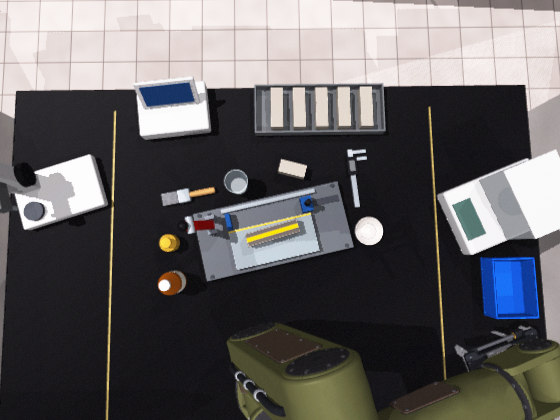

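```bash
cat > h.py <<'E'
import numpy as np,cv2
from scipy.spatial.transform import Rotation as Ro
def RR(c): return Ro.from_euler('xyz',c["attitude"]).as_matrix()
def ray(c,uv,z):
    uv=np.atleast_2d(uv).astype(float); K=c["mtx"]
    d=np.c_[(uv-[K[0,2],K[1,2]])/[K[0,0],K[1,1]],np.ones(len(uv))]@RR(c).T
    p=np.array(c["position"]); return p+d*((z-p[2])/d[:,2])[:,None]
def cloud(c):
    v,u=np.mgrid[0:420,0:560]; K=c["mtx"]; Z=c["z_map"]
    P=np.stack([(u-K[0,2])/K[0,0]*Z,(v-K[1,2])/K[1,1]*Z,Z],-1)@RR(c).T+np.array(c["position"]); P[Z==0]=np.nan
    return P
def proj(c,P):
    q=(np.atleast_2d(P)-np.array(c["position"]))@RR(c); return (q/q[:,2:])@np.array(c["mtx"]).T
E
python3 - <<'E'
from h import *
c=dict(np.load("top0.npz")); im=c["color"]; s=dict(np.load("scene0.npz"))
cv2.imwrite("pics/tz0.png",cv2.resize(im[165:290,150:380],None,fx=3.4,fy=3.4,interpolation=cv2.INTER_CUBIC))
cv2.imwrite("pics/sz0.png",cv2.resize(s["color"][130:310,180:380],None,fx=3.3,fy=3.3,interpolation=cv2.INTER_CUBIC))
for n,c in(("top",c),("scene",s)):
    hsv=cv2.cvtColor(c["color"],cv2.COLOR_BGR2HSV);P=cloud(c)
    m=cv2.inRange(hsv,(24,120,100),(34,255,255)); m[:165]=0;m[300:]=0;m[:,:190]=0;m[:,380:]=0
    k,l,st,ce=cv2.connectedComponentsWithStats(m)
    for i in range(1,k):
        if st[i,4]>8: print(n,'yel',st[i],ce[i],np.nanmedian(P[l==i],0))
    m=cv2.inRange(hsv,(100,120,40),(125,255,255)); m[:165]=0;m[300:]=0;m[:,:190]=0;m[:,380:]=0
    k,l,st,ce=cv2.connectedComponentsWithStats(m)
    for i in range(1,k):
        if st[i,4]>8: print(n,'blue',st[i],ce[i],np.nanmedian(P[l==i],0),np.nanmax(P[l==i],0))
E
```

```text
top yel [236 213  75  19  94] [273.29787234 221.81914894] [0.51032757 0.00313218 0.05623582]
top yel [247 224  52  18 213] [272.29577465 232.31924883] [0.47778269 0.00797415 0.09581516]
top blue [299 195  15  18 160] [305.8875  203.90625] [ 0.56006282 -0.09453892  0.06665351] [ 0.5952581  -0.07786135  0.12158462]
top blue [224 213   9  18  98] [228.19387755 221.45918367] [0.51367537 0.14149132 0.06512557] [0.54249372 0.1580629  0.0724447 ]
scene yel [251 195  30  31 162] [265.48148148 210.35802469] [0.47874672 0.0042681  0.09688275]
scene yel [266 202  34  35  61] [282.72131148 218.78688525] [0.50202168 0.04709119 0.05743045]
scene yel [251 244   8   9  16] [254.5 248. ] [ 0.53375979 -0.09381989  0.05787359]
scene blue [299 201  19  16 223] [308.01793722 208.31390135] [0.51785326 0.1386423  0.05316965] [0.53954397 0.15651459 0.07067038]
scene blue [252 247  22  22 341] [262.75953079 258.13489736] [ 0.57493182 -0.10885756  0.05774213] [ 0.59185325 -0.07798594  0.07722058]
```

View pics/tz0.png

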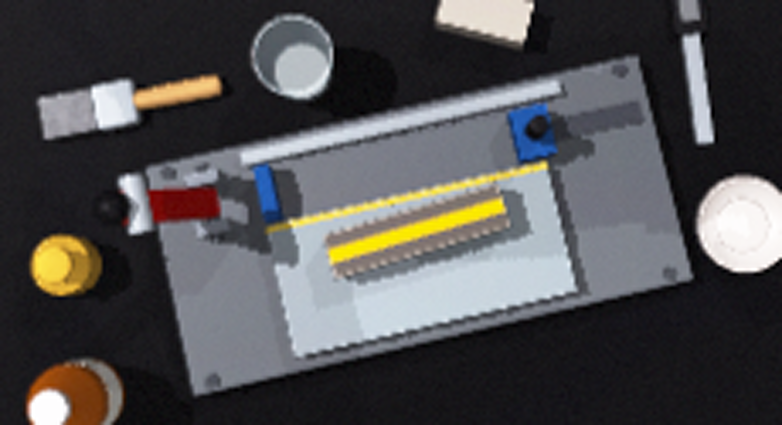

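View pics/sz0.png

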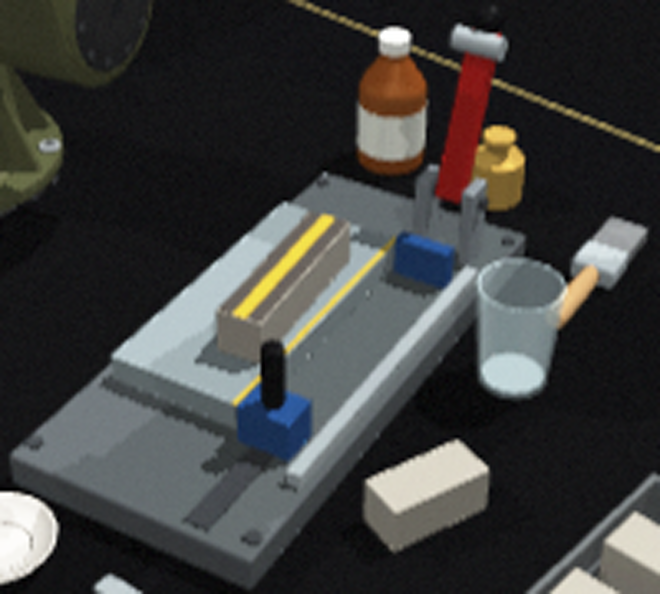

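Run:
```python
from h import *
c=dict(np.load("top0.npz")); hsv=cv2.cvtColor(c["color"],cv2.COLOR_BGR2HSV);P=cloud(c)
reg=np.zeros(P.shape[:2],bool);reg[165:300,190:380]=1
# yellow line direction
m=cv2.inRange(hsv,(22,90,80),(36,255,255))>0
l=m&reg&(abs(P[...,2]-.055)<.008); v,u=np.nonzero(l); 
def fit(uv,z):
    Q=ray(c,uv,z)[:,:2]; vx,vy,x,y=cv2.fitLine(Q.astype(np.float32),cv2.DIST_HUBER,0,.001,.001).ravel(); s=np.sign(vy); return Q,np.array([x,y]),np.array([vx,vy])*s
Q,p,d=fit(np.c_[u,v],.055); t=(Q-p)@d; print('line',p,d,np.degrees(np.arctan2(-d[0],d[1])),'ends',p+d*t.min(),p+d*t.max(),np.ptp(t))
l=m&reg&(abs(P[...,2]-.095)<.008); v,u=np.nonzero(l)
Q,p,d=fit(np.c_[u,v],.095);t=(Q-p)@d; print('stripe',p,d,np.degrees(np.arctan2(-d[0],d[1])),'mid',p+d*(t.min()+t.max())/2,np.ptp(t))
# prism top by depth
l=reg&(abs(P[...,2]-.095)<.006); k,lab,st,ce=cv2.connectedComponentsWithStats(l.astype(np.uint8))
for i in range(1,k):
    if st[i,4]>100:
        v,u=np.nonzero(lab==i);Q=ray(c,np.c_[u,v],.095)[:,:2]; print('prism',cv2.minAreaRect((Q*1000).astype(np.float32)),np.median(P[lab==i],0))
for z,lo,hi in((.055,50,60),):
    l=reg&(P[...,2]*1000>lo)&(P[...,2]*1000<hi); k,lab,st,ce=cv2.connectedComponentsWithStats(l.astype(np.uint8))
    for i in range(1,k):
        if st[i,4]>300:
            v,u=np.nonzero(lab==i);Q=ray(c,np.c_[u,v],z)[:,:2]; print('ledge',cv2.minAreaRect((Q*1000).astype(np.float32)),st[i])
# base outline: points z>~8mm ;red arm
l=reg&(P[...,2]>.1)&(hsv[...,2]<250); k,lab,st,ce=cv2.connectedComponentsWithStats(l.astype(np.uint8))
for i in range(1,k):
    if st[i,4]>5: print('hi',st[i],np.round(np.median(P[lab==i],0),3),np.round(P[lab==i].max(0),3),np.round(P[lab==i].min(0),3))
```

```text
line [0.5092078  0.01214516] [-0.21029104  0.97763884] 12.139408 ends [ 0.53548917 -0.11003646] [0.48111103 0.1427664 ] 0.25858511996104644
stripe [0.47689208 0.0073711 ] [-0.27563488  0.9612624 ] 15.999852 mid [0.47679009 0.0077268 ] 0.15831767990400689
prism ((475.9910888671875, 7.5823974609375), (39.97098159790039, 159.775146484375), 15.82784652709961) [0.47567005 0.00803412 0.09553451]
ledge ((453.75164794921875, 4.130889892578125), (122.78010559082031, 259.9403076171875), 11.947994232177734) [ 228  213   92   57 2487]
hi [305 199   7   7  34] [ 0.563 -0.099  0.121] [ 0.572 -0.091  0.126] [ 0.556 -0.108  0.101]
hi [190 215  28  20 328] [0.497 0.203 0.149] [0.531 0.223 0.236] [0.473 0.169 0.101]
```

```bash
cat >> h.py <<'E'
PSI=np.radians(12.0); O=np.array([.510,.0213])
fx=np.array([np.cos(PSI),np.sin(PSI)]); fy=np.array([-fx[1],fx[0]])
def W2F(p): p=np.atleast_2d(p); d=p[:,:2]-O; return np.c_[d@fx,d@fy,p[:,2]]*1000
def F2W(q): q=np.atleast_2d(q)/1000.; return np.c_[O+q[:,:1]*fx+q[:,1:2]*fy,q[:,2]]
def state(tgt=None):
    from station import sensors
    o=sensors.get_obs(); R=Ro.from_euler('xyz',o["eef_rot"]).as_matrix()
    print('t',round(o["time_s"],2),'TCP fix',W2F(o["ee_pos"]).round(1)[0],'tip z',round((o["ee_pos"][2]-.097)*1000,1),'rpy',np.degrees(o["eef_rot"]).round(2),'F fix',(o["force"][:2]@fx).round(1),(o["force"][:2]@fy).round(1),o["force"][2].round(1),'grip',o["grip_width"].round(4),'q',np.round(o["qpos"],2))
    if tgt is not None: print('to tgt, tool axes mm',(R.T@(F2W(tgt)[0]-o["ee_pos"])*1000).round(1))
    return o
E
python3 - <<'E'
from h import *
for n in("top","scene"):
    c=dict(np.load(n+"0.npz"));P=cloud(c);F=W2F(P.reshape(-1,3)).reshape(P.shape)
    hsv=cv2.cvtColor(c["color"],cv2.COLOR_BGR2HSV)
    inb=(F[...,0]>-130)&(F[...,0]<85)&(F[...,1]>-220)&(F[...,1]<240)
    blue=inb&(cv2.inRange(hsv,(100,110,40),(128,255,255))>0)
    for nm,m in (("jawtop",blue&(F[...,1]<0)&(abs(F[...,2]-67)<4)),("jawall",blue&(F[...,1]<0)),("stop",blue&(F[...,1]>0)),("handle",inb&(F[...,1]<-80)&(F[...,2]>80)),("arm",inb&(F[...,1]>120)&(F[...,2]>110)),("prismtop",inb&(abs(F[...,2]-95)<4)&(abs(F[...,1])<110)),("edge",inb&(abs(F[...,2]-55)<3)&(abs(F[...,1])<110)),("fence",inb&(F[...,0]>45)&(abs(F[...,2]-42)<3))):
        q=F[m]; 
        if len(q): print(n,nm,len(q),'min',np.percentile(q,3,axis=0).round(1),'med',np.median(q,0).round(1),'max',np.percentile(q,97,axis=0).round(1))
E
```

```text
top jawtop 120 min [   6.6 -145.    64. ] med [  23.6 -125.2   66.9] max [  50.  -112.6   70.1]
top jawall 162 min [   5.7 -145.7   33.1] med [  25.5 -124.6   66.5] max [  54.3 -111.9   94.9]
top stop 101 min [  3.5 109.8  32. ] med [ 28.6 116.5  65.1] max [ 57.1 128.   70.3]
top handle 65 min [ -48.5 -135.6   91.3] med [  20.8 -122.6  101.1] max [ 34.9 -80.6 123.7]
top arm 374 min [  8.6 166.4 119.5] med [ 26.6 196.  226.1] max [ 45.7 224.8 250.4]
top prismtop 653 min [-56.3 -81.7  91.9] med [-36.7  -4.6  95.4] max [-15.9  69.3  98.6]
top edge 1603 min [-117.2 -105.    52.4] med [-76.6   4.6  55.1] max [ -2.9 104.5  57.7]
top fence 296 min [  60.1 -156.7   39.3] med [ 66.  -10.1  42.4] max [ 71.9 127.2  44.7]
scene jawtop 130 min [  10.8 -144.5   63.6] med [  37.8 -133.9   67.4] max [  51.9 -113.9   69.5]
scene jawall 342 min [   9.3 -145.2   33.4] med [  37.8 -141.5   57.4] max [  52.8 -114.8   69.2]
scene stop 227 min [  6.6 109.7  31.8] med [ 32.  113.2  53. ] max [ 53.9 123.9  69.4]
scene handle 214 min [ -45.3 -136.8   80.6] med [  27.7 -127.1   95.7] max [ 38.1 -80.6 122.9]
scene arm 560 min [ 14.8 168.5 115.4] med [ 32.3 194.4 187.9] max [ 49.4 216.5 247.6]
scene prismtop 552 min [-54.  -83.6  92.6] med [-32.2 -14.6  96.5] max [-12.5  69.4  98.6]
scene edge 990 min [-116.9 -107.9   53.4] med [-82.9 -31.   56.2] max [  1.  100.1  57.8]
scene fence 397 min [  50.8 -158.4   39.3] med [ 67.6 -39.6  43.1] max [ 74.1 149.7  44.8]
```

Request:
{"name": "move_arm", "arguments": {
  "rows": "0 0 0 0 0 0.121; -40 -31 0 0 0 0; -45 -35 0 0 0 0; -45 -35 0 0 0 0; -45 -35 0 0 0 0; -45 -35 0 0 0 0; -45 -35 0 0 0 0; -45 -35 0 0 0 0; -45 -35 0 0 0 0"
}}

```text
time_s: 1.23
ee_pos: [0.3795, -0.1057, 0.301]
eef_rot: [3.141, 0.005, -1.372]
force: [1.5, 0.6, 0.8]
grip_width: 0.0941
```

```bash
python3 -c "
from h import *
state([-85,-6,162])"
```

```text
Traceback (most recent call last):
  File "h.py", line 21, in state
    print('t',round(o["time_s"],2),'TCP fix',W2F(o["ee_pos"]).round(1)[0],'tip z',round((o["ee_pos"][2]-.097)*1000,1),'rpy',np.degrees(o["eef_rot"]).round(2),'F fix',(o["force"][:2]@fx).round(1),(o["force"][:2]@fy).round(1),o["force"][2].round(1),'grip',o["grip_width"].round(4),'q',np.round(o["qpos"],2))
                                                                                                                                                                                                                                                              ^^^^^^^^^^^^^^^^^^^^^
AttributeError: 'float' object has no attribute 'round'
```

```bash
sed -i 's/o\["grip_width"\].round(4)/round(float(o["grip_width"]),4)/' h.py; python3 -c "
from h import *
state([-85,-6,162])"
```

```text
t 1.23 TCP fix [-154.   -97.1  301. ] tip z 204.0 rpy [179.99   0.26 -78.59] F fix 1.6 0.2 0.8 grip 0.0941 q [-0.37 -0.05  1.92  0.    1.28  1.  ]
to tgt, tool axes mm [-91.1 -68.1 139.4]
```

Request:
{"name": "move_arm", "arguments": {
  "rows": "-45 -34 0 0 0 -0.01; -45 -34 20 0 0 0; 0 0 40 0 0 0; 0 0 40 0 0 0; 0 0 30 0 0 0; 0 0 5 0 0 0; 0 0 0 0 0 0"
}}

```text
time_s: 2.1
ee_pos: [0.4295, 0.0049, 0.1631]
eef_rot: [-3.141, 0.004, -1.354]
force: [-0.0, 1.1, 0.4]
grip_width: 0.0941
```

```bash
python3 -c "
from h import *
state([-66,-6,164])
from station import camera
c=camera('scene'); cv2.imwrite('pics/s1.png',cv2.resize(c['color'][130:310,160:380],None,fx=3.3,fy=3.3))"
```

```text
t 2.1 TCP fix [-82.1   0.7 163.1] tip z 66.1 rpy [-179.95    0.25  -77.57] F fix 0.2 1.1 0.4 grip 0.0941 q [-0.08  0.22  1.99  0.01  0.94  1.27]
to tgt, tool axes mm [  6.8 -16.1  -0.9]
```

View pics/s1.png

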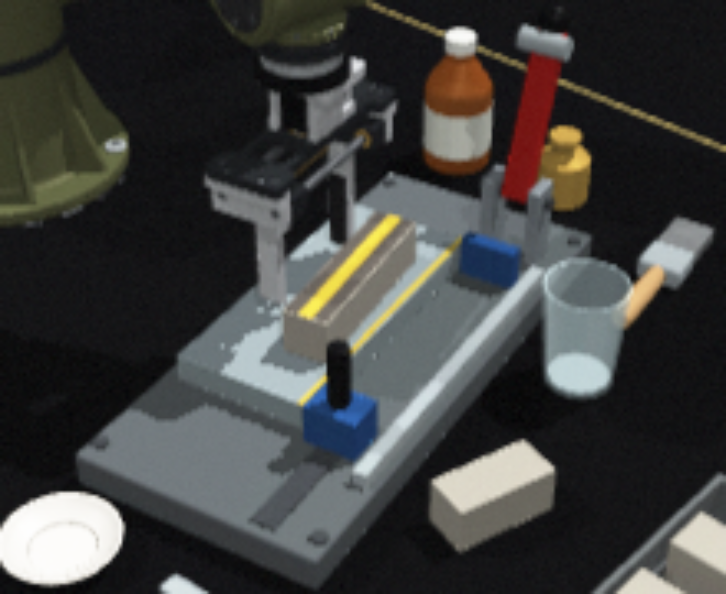

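Request:
{"name": "move_arm", "arguments": {
  "rows": "3 -4 3 0 0 0.007; 3 -6 0 0 0 0; 0 -6 0 0 0 0; 0 -5 0 0 0 0; 0 -5 0 0 0 0; 0 -5 0 0 0 0; 0 -5 0 0 0 0; 0 -5 0 0 0 0; 0 0 0 0 0 0"
}}

```text
time_s: 3.28
ee_pos: [0.4744, 0.0075, 0.1624]
eef_rot: [-3.139, 0.003, -1.362]
force: [0.7, -0.0, 0.6]
grip_width: 0.0941
```

```bash
cat > look.py <<'E'
import sys
from h import *
from station import camera
n=sys.argv[1]; state()
for k in ('scene','top'):
    c=camera(k); P=cloud(c);F=W2F(P.reshape(-1,3)).reshape(P.shape); np.savez(f'{k}_{n}.npz',**c)
    hsv=cv2.cvtColor(c["color"],cv2.COLOR_BGR2HSV)
    m=(cv2.inRange(hsv,(24,120,100),(34,255,255))>0)&(F[...,0]>-70)&(F[...,0]<60)&(abs(F[...,1])<130)&((F[...,2]>85)|(F[...,0]>6))
    if m.sum()>8: q=F[m]; print(k,'stripe',m.sum(),'med',np.median(q,0).round(1),'p3',np.percentile(q,3,axis=0).round(1),'p97',np.percentile(q,97,axis=0).round(1), 'yaw rel',np.degrees(np.polyfit(q[:,1],q[:,0],1)[0]).round(2))
    if k=='scene': cv2.imwrite(f'pics/s{n}.png',cv2.resize(c['color'][130:310,160:380],None,fx=3.3,fy=3.3))
    else: cv2.imwrite(f'pics/t{n}.png',cv2.resize(c["color"][165:290,150:380],None,fx=3.4,fy=3.4))
E
python3 look.py 2
```

```text
t 3.27 TCP fix [-37.7  -6.1 162.4] tip z 65.4 rpy [-179.83    0.19  -78.01] F fix 0.7 -0.2 0.6 grip 0.0941 q [-0.06  0.31  1.87  0.    0.96  1.3 ]
scene stripe 175 med [ -6.6 -11.1  97. ] p3 [-13.7 -79.6  94.7] p97 [ -1.3  64.7 100. ] yaw rel -0.29
```

View pics/s2.png

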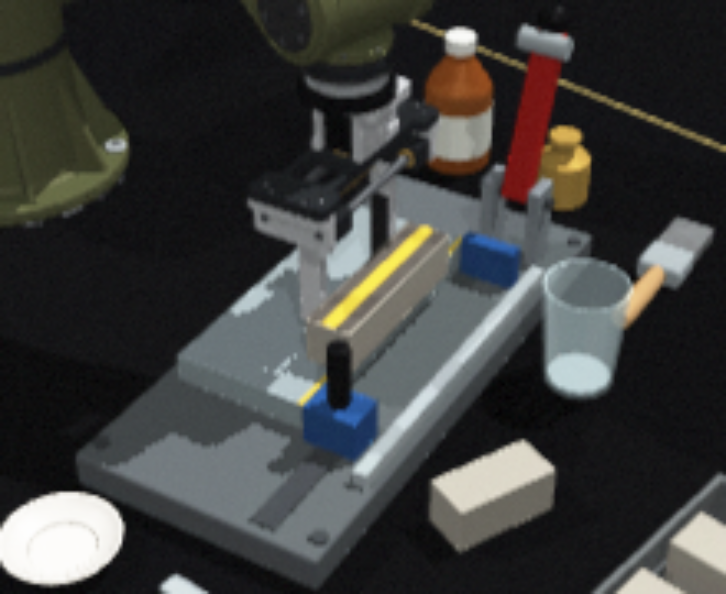

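Request:
{"name": "move_arm", "arguments": {
  "rows": "0 -2 0 0 0 0; 0 -2 0 0 0 0; 0 -2 0 0 0 0; 0 -2 0 0 0 0; 0 -1.5 0 0 0 0; 0 0 0 0 0 0; 0 0 0 0 0 0"
}}

```text
time_s: 4.25
ee_pos: [0.484, 0.0095, 0.1626]
eef_rot: [-3.138, 0.003, -1.362]
force: [0.2, 0.2, 0.1]
grip_width: 0.0943
```

```bash
python3 look.py 3
```

```text
t 4.25 TCP fix [-27.8  -6.1 162.6] tip z 65.6 rpy [-179.8     0.19  -78.02] F fix 0.3 0.2 0.1 grip 0.0943 q [-0.06  0.33  1.84  0.    0.97  1.3 ]
scene stripe 185 med [ 35.3 -11.8  78.1] p3 [ 31.3 -80.8  71.9] p97 [38.8 67.1 83.4] yaw rel 0.86
```

View pics/s3.png

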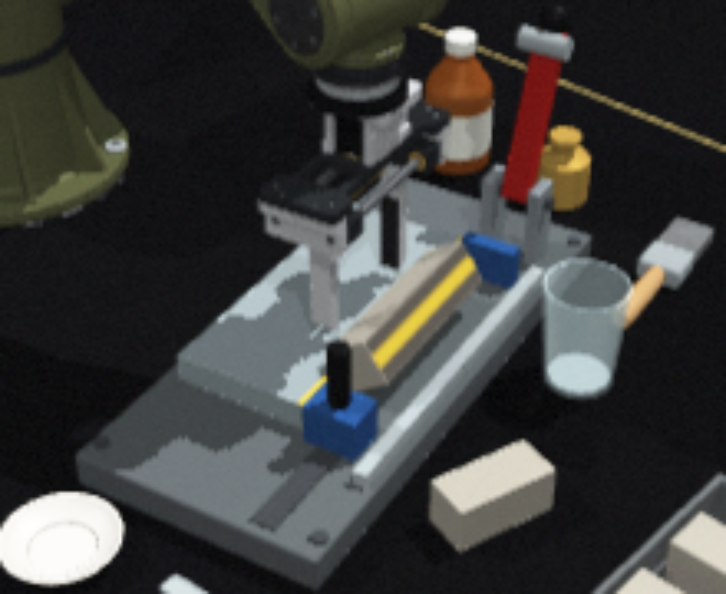

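Request:
{"name": "move_arm", "arguments": {
  "rows": "0 0 0 0 0 0; 0 0 0 0 0 0; 0 0 0 0 0 0; 0 0 0 0 0 0"
}}

```text
time_s: 4.85
ee_pos: [0.484, 0.0095, 0.1626]
eef_rot: [-3.138, 0.003, -1.362]
force: [-0.7, -0.2, -0.1]
grip_width: 0.094
```

```bash
python3 look.py 4
```

```text
t 4.85 TCP fix [-27.8  -6.1 162.6] tip z 65.6 rpy [-179.8     0.19  -78.02] F fix -0.7 -0.0 -0.1 grip 0.094 q [-0.06  0.33  1.84  0.    0.97  1.3 ]
scene stripe 88 med [ 51.3 -14.9  50.5] p3 [ 48.8 -83.4  42.6] p97 [53.3 65.  57.3] yaw rel 2.86
```

View pics/s4.png

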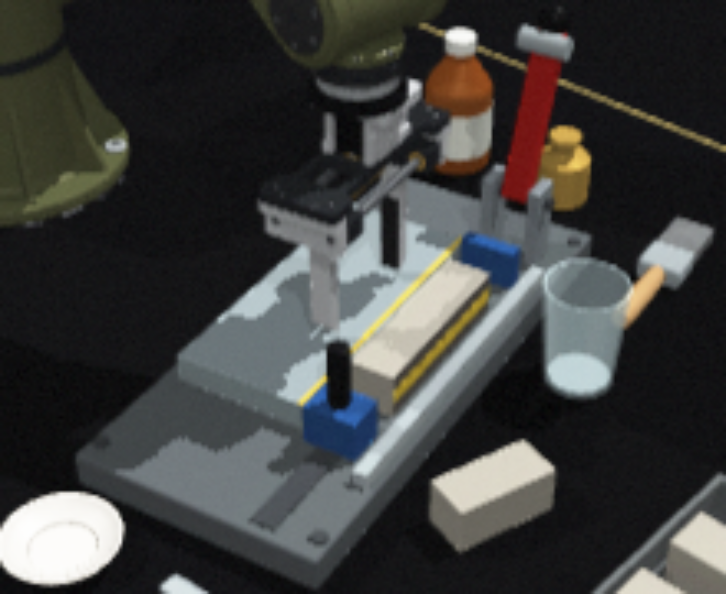

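Request:
{"name": "move_arm", "arguments": {
  "rows": "0 10 10 0 0 0; 0 0 -45 0 0 0; 0 0 -45 0 0 0; 45 -12 0 0 0 0; 45 -18 0 0 0 0; 45 -18 0 0 0 0; 35 -18 0 0 0 0; 0 0 0 0 0 0; 0 0 0 0 0 0",
  "grip": -1,
  "newtons": 10
}}

```text
time_s: 6.08
ee_pos: [0.5715, -0.1501, 0.2383]
eef_rot: [3.14, 0.005, -1.36]
force: [-1.1, 0.1, -1.1]
grip_width: 0.0075
```

```bash
cat >> look.py <<'E'
for k in ('scene','top'):
    c=dict(np.load(f'{k}_{n}.npz')); P=cloud(c);F=W2F(P.reshape(-1,3)).reshape(P.shape);hsv=cv2.cvtColor(c["color"],cv2.COLOR_BGR2HSV)
    blk=(F[...,0]>10)&(F[...,0]<50)&(F[...,1]>-150)&(F[...,1]<0)&(F[...,2]>85)&(F[...,2]<124)&(hsv[...,2]<60)
    if blk.sum()>5: print(k,'handle?',blk.sum(),F[blk].min(0).round(1),np.median(F[blk],0).round(1),F[blk].max(0).round(1))
    m=(abs(F[...,2]-70)<4)&(F[...,0]>0)&(F[...,0]<60)&(F[...,1]>-115)&(F[...,1]<112)&(hsv[...,1]<80)
    if m.sum()>50:
        v,u=np.nonzero(m);Q=W2F(ray(c,np.c_[u,v],.07))[:,:2].astype(np.float32); print(k,'prism top',m.sum(),cv2.minAreaRect(Q),np.percentile(Q,[1,99],axis=0).round(1).tolist())
    b=(F[...,0]>0)&(F[...,0]<56)&(F[...,1]>-150)&(F[...,1]<60)&(cv2.inRange(hsv,(100,110,40),(128,255,255))>0)&(abs(F[...,2]-67)<4)
    if b.sum()>10: print(k,'jaw top',b.sum(),np.percentile(F[b],[2,98],axis=0).round(1).tolist())
E
python3 look.py 5
```

```text
t 6.08 TCP fix [  24.5 -180.4  238.3] tip z 141.3 rpy [179.92   0.3  -77.95] F fix -1.1 0.3 -1.1 grip 0.0075 q [-0.32  0.45  1.47  0.    1.22  1.04]
scene stripe 86 med [ 51.4 -12.   50.9] p3 [ 49.3 -84.   43.8] p97 [53.2 65.9 58.4] yaw rel 2.92
scene handle? 96 [  23.3 -138.9   85.3] [  32.9 -134.6  106.3] [  39.1 -124.5  122.9]
scene prism top 593 ((32.92765808105469, -19.070716857910156), (189.67666625976562, 43.5169677734375), 89.678955078125) [[11.3, -87.1], [53.7, 74.3]]
scene jaw top 131 [[10.2, -145.0, 63.4], [52.6, -110.7, 70.3]]
top prism top 638 ((29.955245971679688, -7.646659851074219), (159.0471954345703, 40.51927185058594), 89.75689697265625) [[10.2, -85.7], [49.9, 69.9]]
```

View pics/s5.png

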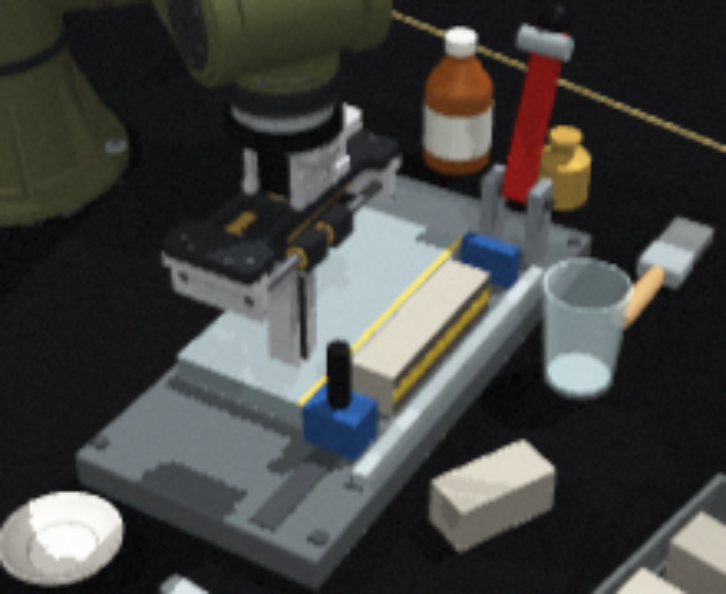

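View pics/t5.png

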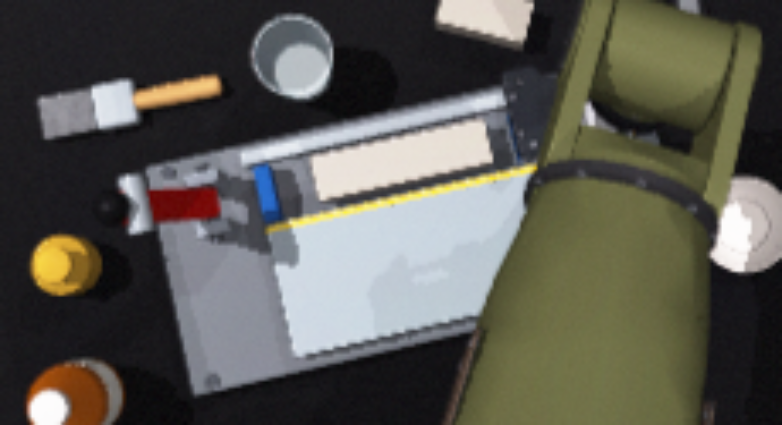

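Request:
{"name": "move_arm", "arguments": {
  "rows": "0 -3.5 25 0 0 0; 0 0 27 0 0 0; -10 0 0 0 0 0; -10 0 0 0 0 0; -5 0 0 0 0 0; -5 0 0 0 0 0; -5 0 0 0 0 0; -5 0 0 0 0 0; -5 0 0 0 0 0; -5 0 0 0 0 0; -5 0 0 0 0 0; -5 0 0 0 0 0"
}}

```text
time_s: 7.68
ee_pos: [0.5613, -0.0845, 0.1906]
eef_rot: [-3.136, -0.001, -1.357]
force: [1.4, -5.4, -2.8]
grip_width: 0.0004
```

```bash
python3 look.py 6
```

```text
t 7.67 TCP fix [  28.2 -114.2  190.6] tip z 93.6 rpy [-1.7971e+02 -3.0000e-02 -7.7740e+01] F fix 0.2 -5.5 -2.8 grip 0.0004 q [-0.21  0.45  1.59  0.    1.1   1.14]
scene stripe 80 med [51.1 -5.  51.4] p3 [ 23.1 -84.1  43.9] p97 [52.4 80.8 63.1] yaw rel 3.64
scene handle? 30 [ 33.5 -98.1  85.2] [ 37.3 -93.8 101.5] [ 39.2 -89.  122.8]
scene prism top 564 ((32.07817077636719, -10.160438537597656), (197.7148895263672, 45.14086151123047), 89.27798461914062) [[10.4, -95.5], [53.0, 87.2]]
scene jaw top 122 [[11.3, -108.4, 63.4], [52.8, -74.8, 70.2]]
top prism top 444 ((29.556930541992188, 28.283843994140625), (40.28502655029297, 114.24490356445312), 0.15905247628688812) [[9.7, -27.8], [49.4, 84.3]]
```

View pics/s6.png

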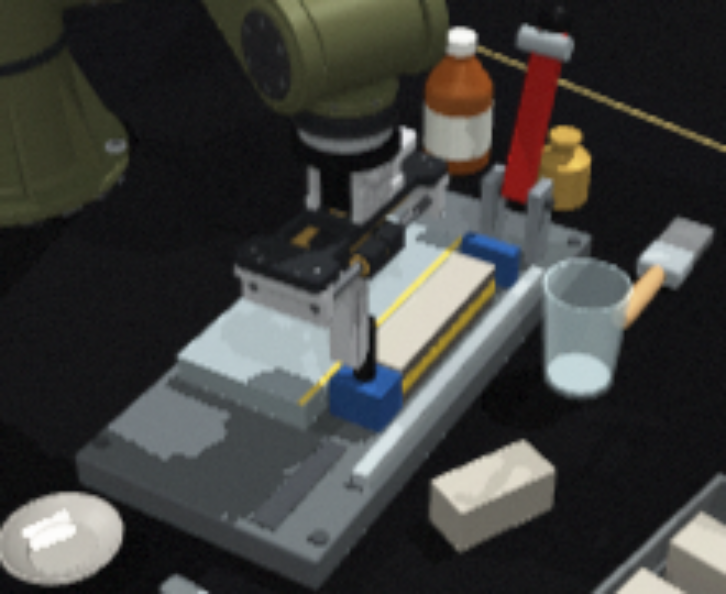

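Request:
{"name": "move_arm", "arguments": {
  "rows": "-5 0 0 0 0 0; -5 0 0 0 0 0; -5 0 0 0 0 0; -4 0 0 0 0 0; -2 0 0 0 0 0; -1 0 0 0 0 0"
}}

```text
time_s: 8.52
ee_pos: [0.5566, -0.0625, 0.1906]
eef_rot: [-3.136, -0.001, -1.357]
force: [1.1, -5.2, -2.8]
grip_width: 0.0002
```

```bash
python3 look.py 7
```

```text
t 8.53 TCP fix [ 28.1 -91.7 190.6] tip z 93.6 rpy [-1.7969e+02 -8.0000e-02 -7.7760e+01] F fix -0.0 -5.3 -2.8 grip 0.0002 q [-0.18  0.44  1.61  0.    1.09  1.18]
scene stripe 66 med [51.  20.9 50. ] p3 [ 49.5 -44.6  44.1] p97 [ 52.5 100.3  55.7] yaw rel 0.01
scene handle? 19 [ 34.9 -78.9  85.5] [ 36.7 -71.7  97.9] [ 38.5 -67.6 121.6]
scene prism top 538 ((32.695030212402344, 17.672378540039062), (185.64878845214844, 45.67301940917969), 89.27798461914062) [[10.5, -67.5], [53.2, 109.0]]
scene jaw top 116 [[10.0, -86.3, 63.2], [52.4, -54.1, 69.9]]
top prism top 448 ((29.427200317382812, 52.033390045166016), (40.39855194091797, 110.7139663696289), 0.29890626668930054) [[9.6, -2.3], [49.3, 106.4]]
```

Almost home; small steps until the force climbs.

Request:
{"name": "move_arm", "arguments": {
  "rows": "-1 0 0 0 0 0; -1 0 0 0 0 0; 0 0 0 0 0 0"
}}

```text
time_s: 9.0
ee_pos: [0.5561, -0.0605, 0.1906]
eef_rot: [-3.136, -0.001, -1.357]
force: [1.4, -3.1, -1.9]
grip_width: 0.0003
```

Request:
{"name": "move_arm", "arguments": {
  "rows": "-1 0 0 0 0 0; 0 0 0 0 0 0"
}}

```text
time_s: 9.25
ee_pos: [0.556, -0.0598, 0.1907]
eef_rot: [-3.136, -0.002, -1.357]
force: [2.7, -5.0, -2.1]
grip_width: 0.0004
```

Request:
{"name": "move_arm", "arguments": {
  "rows": "-1 0 0 0 0 0; 0 0 0 0 0 0"
}}

```text
time_s: 9.5
ee_pos: [0.5559, -0.0597, 0.1907]
eef_rot: [-3.136, -0.004, -1.358]
force: [1.9, -3.9, -2.0]
grip_width: 0.0004
```

Request:
{"name": "move_arm", "arguments": {
  "rows": "-1 0 0 0 0 0; 0 0 0 0 0 0"
}}

```text
time_s: 9.75
ee_pos: [0.5558, -0.0596, 0.1907]
eef_rot: [-3.135, -0.006, -1.358]
force: [2.0, -3.4, -1.7]
grip_width: 0.0007
```

Request:
{"name": "move_arm", "arguments": {
  "rows": "-1 0 0 0 0 0; 0 0 0 0 0 0"
}}

```text
time_s: 10.0
ee_pos: [0.5558, -0.0595, 0.1907]
eef_rot: [-3.135, -0.007, -1.359]
force: [0.8, -3.9, -1.0]
grip_width: 0.0004
```

```bash
python3 look.py 8
```

```text
t 10.0 TCP fix [ 28.  -88.5 190.7] tip z 93.7 rpy [-179.62   -0.43  -77.84] F fix -0.0 -4.0 -1.0 grip 0.0004 q [-0.17  0.43  1.62 -0.01  1.08  1.19]
scene stripe 67 med [51.1 22.  50.9] p3 [ 48.9 -43.2  45.3] p97 [ 52.8 102.   58.1] yaw rel 2.33
scene handle? 30 [ 33.6 -72.9  85.1] [ 36.9 -68.3 103.9] [ 38.3 -62.8 123.3]
scene prism top 539 ((32.091705322265625, 19.814247131347656), (187.27235412597656, 44.41249084472656), 89.27798461914062) [[10.5, -68.5], [52.9, 111.9]]
scene jaw top 119 [[9.3, -83.3, 64.1], [53.0, -50.2, 70.7]]
top prism top 437 ((29.409263610839844, 55.47138595581055), (40.39855194091797, 109.7379379272461), 0.29890626668930054) [[9.6, 1.6], [49.2, 109.2]]
```

View pics/s8.png

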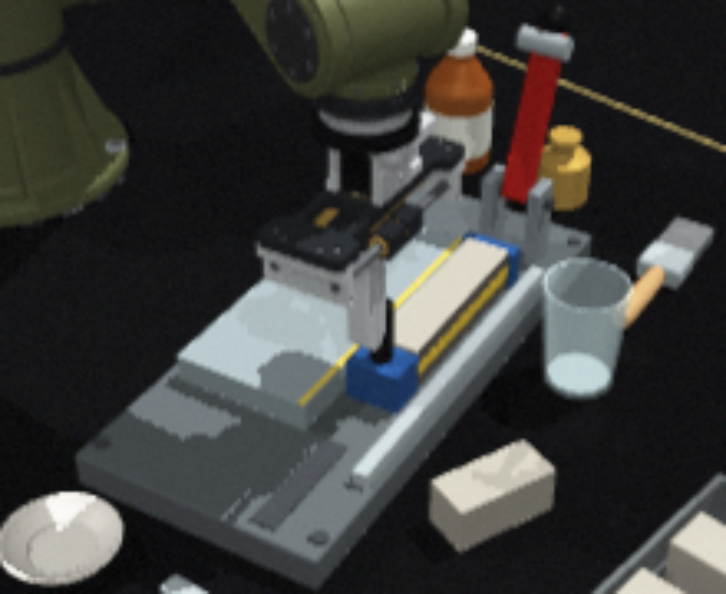

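View pics/t8.png

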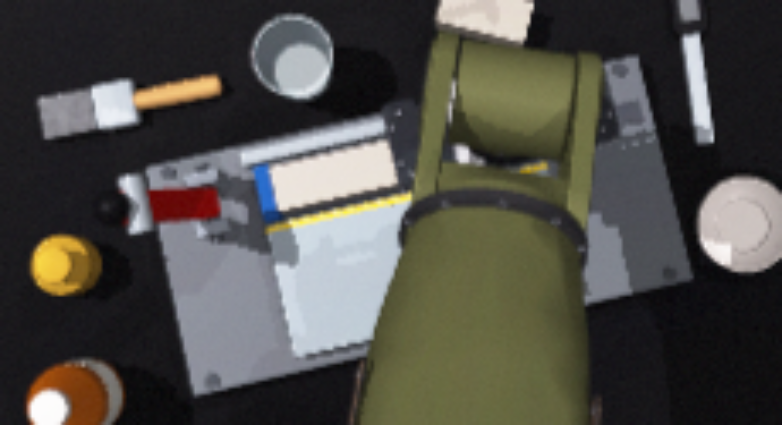

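Request:
{"name": "move_arm", "arguments": {
  "rows": "-4 0 0 0 0 0"
}}

```text
time_s: 10.22
ee_pos: [0.5555, -0.0582, 0.1909]
eef_rot: [-3.134, -0.014, -1.359]
force: [9.9, -45.9, -9.0]
grip_width: 0.0005
```

```bash
python3 -c "
from h import *
state()"
```

```text
t 10.22 TCP fix [ 28.  -87.2 190.9] tip z 93.9 rpy [-179.56   -0.79  -77.85] F fix 0.1 -46.9 -9.0 grip 0.0005 q [-0.17  0.43  1.62 -0.01  1.08  1.2 ]
```

Request:
{"name": "move_arm", "arguments": {
  "rows": "5 0 0 0 0 0; 15 0 0 0 0 0; 0 0 -40 0 0 0; 0 0 -50 0 0 0; 0 0 -50 0 0 0; 0 0 -45 0 0 0; 0 0 0 0 0 0"
}}

```text
time_s: 11.1
ee_pos: [0.5579, -0.0776, 0.382]
eef_rot: [-3.135, -0.008, -1.358]
force: [-0.8, 0.4, -1.2]
grip_width: 0.0007
```

```bash
python3 look.py 9; python3 -c "
from h import *
state([28,260,377])"
```

```text
t 11.1 TCP fix [  26.3 -106.7  382. ] tip z 285.0 rpy [-179.65   -0.47  -77.81] F fix -0.7 0.5 -1.2 grip 0.0007 q [-0.2   0.28  1.36 -0.01  1.49  1.16]
scene stripe 66 med [51.  27.2 50.3] p3 [ 49.4 -41.1  43.7] p97 [52.5 99.2 56.1] yaw rel 0.23
scene handle? 86 [ 22.3 -78.   85.2] [ 33.2 -72.2 106.2] [ 38.9 -63.3 123.8]
scene prism top 531 ((32.22608947753906, 19.80791473388672), (187.2630615234375, 44.681392669677734), 89.27798461914062) [[10.4, -68.0], [52.9, 111.5]]
scene jaw top 130 [[8.8, -83.5, 63.4], [52.7, -50.4, 70.3]]
top prism top 537 ((29.429336547851562, 35.673973083496094), (40.4809455871582, 149.9588165283203), 0.22502505779266357) [[9.7, -31.2], [49.2, 109.4]]
top jaw top 25 [[6.6, -82.9, 64.4], [24.2, -68.4, 70.5]]
t 11.2 TCP fix [  25.9 -106.6  378.1] tip z 281.1 rpy [-179.97   -0.34  -77.82] F fix -0.3 -0.1 -0.2 grip 0.0003 q [-0.2   0.28  1.37 -0.01  1.49  1.16]
to tgt, tool axes mm [-366.6   -3.2   -1.1]
```

View pics/s9.png

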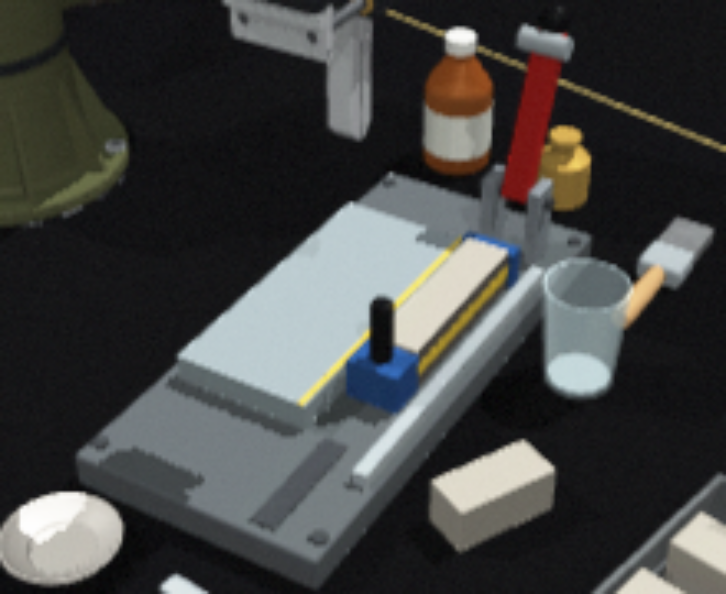

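Request:
{"name": "move_arm", "arguments": {
  "rows": "-40 0 0 0 0 0; -50 0 0 0 0 0; -50 0 0 0 0 0; -50 0 0 0 0 0; -50 0 0 0 0 0; -50 0 0 0 0 0; -50 0 0 0 0 0; -25 0 0 0 0 0; 0 0 0 0 0 0"
}}

```text
time_s: 12.32
ee_pos: [0.4764, 0.289, 0.3602]
eef_rot: [3.116, -0.003, -1.359]
force: [0.3, -0.2, -0.1]
grip_width: 0.0007
```

```bash
python3 -c "
from h import *
state([28,268,320])"
```

```text
t 12.32 TCP fix [ 22.8 268.8 360.2] tip z 263.2 rpy [178.51  -0.19 -77.84] F fix 0.3 -0.2 -0.1 grip 0.0007 q [0.48 0.29 1.4  0.   1.48 1.84]
to tgt, tool axes mm [ 0.7 -6.2 40.1]
```

Request:
{"name": "move_arm", "arguments": {
  "rows": "0 -6 20 0.026 0 0; 0 0 20 0 0 0; 0 0 0 0 0 0"
}}

```text
time_s: 12.7
ee_pos: [0.4824, 0.2874, 0.3161]
eef_rot: [3.137, -0.005, -1.36]
force: [-0.3, -0.1, 0.0]
grip_width: 0.0004
```

```bash
python3 look.py 10; python3 -c "
from h import *
state([28,245,320])"
```

```text
t 12.7 TCP fix [ 28.3 266.  316.1] tip z 219.1 rpy [179.76  -0.26 -77.9 ] F fix -0.3 -0.1 0.0 grip 0.0004 q [ 0.47  0.32  1.47 -0.    1.36  1.83]
scene stripe 74 med [50.9 25.3 50.4] p3 [ 49.3 -42.9  42.8] p97 [ 52.4 100.7  58.3] yaw rel 0.54
scene handle? 90 [ 21.8 -76.   85.5] [ 32.7 -71.9 104.8] [ 39.  -64.4 123.8]
scene prism top 528 ((32.158782958984375, 19.818016052246094), (187.2815704345703, 44.54653549194336), 89.27798461914062) [[10.4, -59.5], [53.0, 110.7]]
scene jaw top 128 [[9.2, -83.2, 63.6], [53.0, -50.5, 70.5]]
top handle? 27 [ 19.8 -74.2 106.1] [ 26.9 -67.2 120.8] [ 35.  -59.4 123.8]
top prism top 629 ((29.449542999267578, 30.52914047241211), (40.4809455871582, 160.24859619140625), 0.22502505779266357) [[9.6, -48.2], [49.3, 108.6]]
top jaw top 116 [[5.8, -83.1, 63.6], [50.2, -50.7, 69.9]]
t 12.8 TCP fix [ 28.7 266.3 318.1] tip z 221.1 rpy [179.94  -0.22 -77.9 ] F fix 0.9 0.1 -0.2 grip 0.0006 q [ 0.47  0.32  1.46 -0.    1.36  1.83]
to tgt, tool axes mm [21.4  0.7 -1.8]
```

View pics/t10.png

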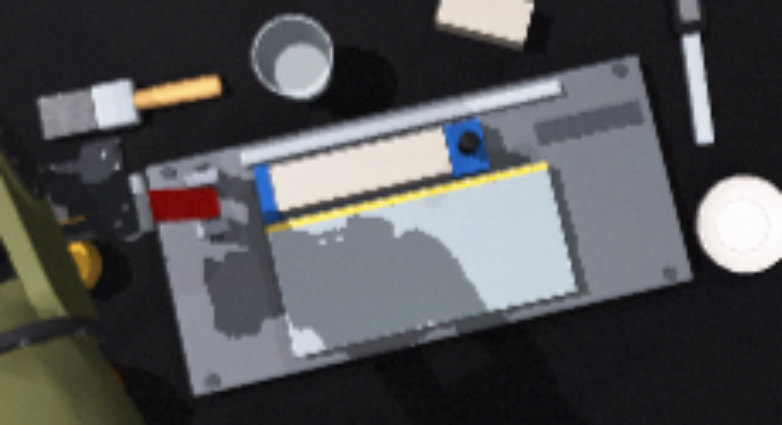

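```bash
python3 -c "
import numpy as np,cv2
c=np.load('scene_10.npz')['color'];cv2.imwrite('pics/s10b.png',cv2.resize(c[60:240,220:440],None,fx=3.3,fy=3.3))"
```

```text
(no output)
```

View pics/s10b.png

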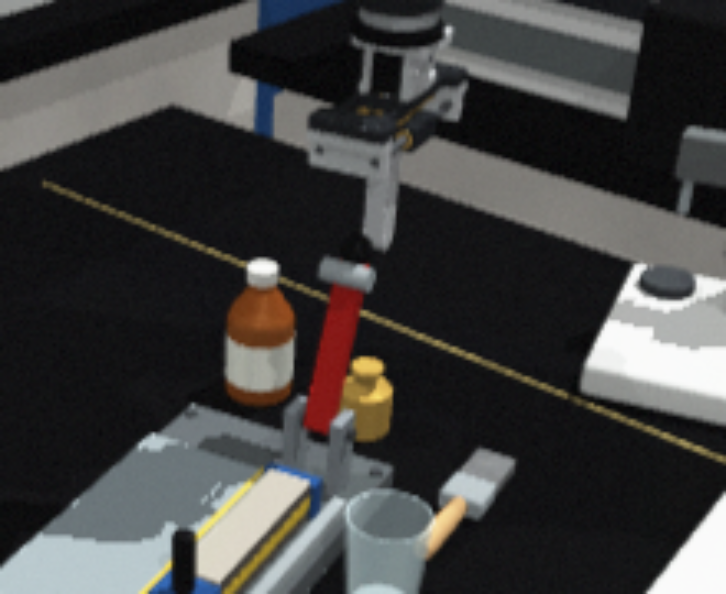

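Request:
{"name": "move_arm", "arguments": {
  "rows": "8 0 3 0 0 0; 8 0 0 0 0 0; 6 0 0 0 0 0; 6 0 0 0 0 0; 6 0 0 0 0 0; 6 0 0 0 0 0; 6 0 0 0 0 0; 6 0 0 0 0 0; 6 0 0 0 0 0"
}}

```text
time_s: 13.92
ee_pos: [0.4961, 0.2269, 0.3173]
eef_rot: [-3.139, -0.002, -1.36]
force: [-0.1, 1.4, 0.1]
grip_width: 0.0003
```

```bash
python3 -c "
from h import *
from station import camera
state()
c=camera('scene')['color'];cv2.imwrite('pics/s11.png',cv2.resize(c[60:240,220:440],None,fx=3.3,fy=3.3))"
```

```text
t 13.93 TCP fix [ 29.1 204.  317.3] tip z 220.3 rpy [-1.7988e+02 -1.4000e-01 -7.7910e+01] F fix 0.2 1.4 0.1 grip 0.0003 q [ 0.36  0.28  1.51 -0.    1.35  1.72]
```

View pics/s11.png

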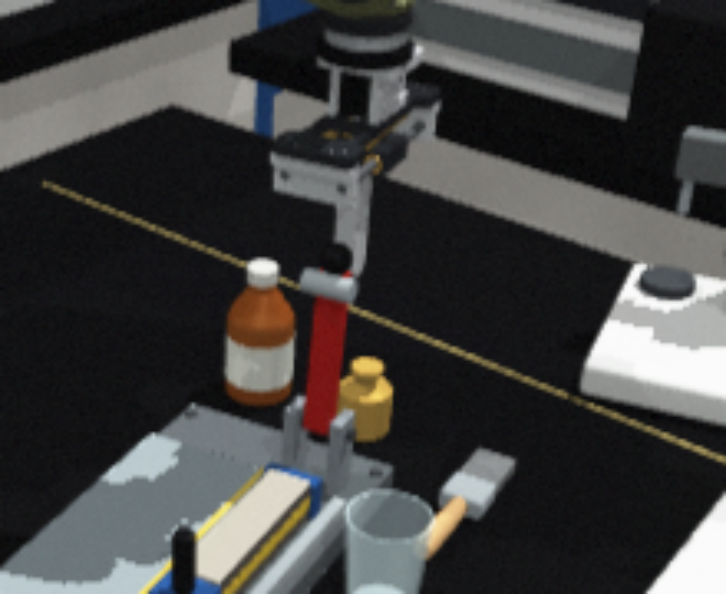

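Request:
{"name": "move_arm", "arguments": {
  "rows": "6 0 0 0 0 0; 6 0 0 0 0 0; 6 0 0 0 0 0; 6 0 0 0 0 0; 6 0 0 0 0 0; 6 0 0 0 0 0; 6 0 0 0 0 0; 6 0 0 0 0 0; 6 0 0 0 0 0; 6 0 0 0 0 0; 6 0 0 0 0 0; 6 0 0 0 0 0; 0 0 0 0 0 0"
}}

```text
time_s: 15.6
ee_pos: [0.5124, 0.1505, 0.3173]
eef_rot: [-3.14, -0.003, -1.361]
force: [-0.0, 0.2, 0.2]
grip_width: 0.0002
```

```bash
python3 -c "
from h import *
from station import camera
state()
c=camera('scene')['color'];cv2.imwrite('pics/s12.png',cv2.resize(c[60:260,200:420],None,fx=3,fy=3))"
```

```text
t 15.6 TCP fix [ 29.2 125.9 317.3] tip z 220.3 rpy [-179.91   -0.18  -77.95] F fix 0.0 0.2 0.2 grip 0.0002 q [ 0.22  0.25  1.55 -0.    1.34  1.58]
```

View pics/s12.png

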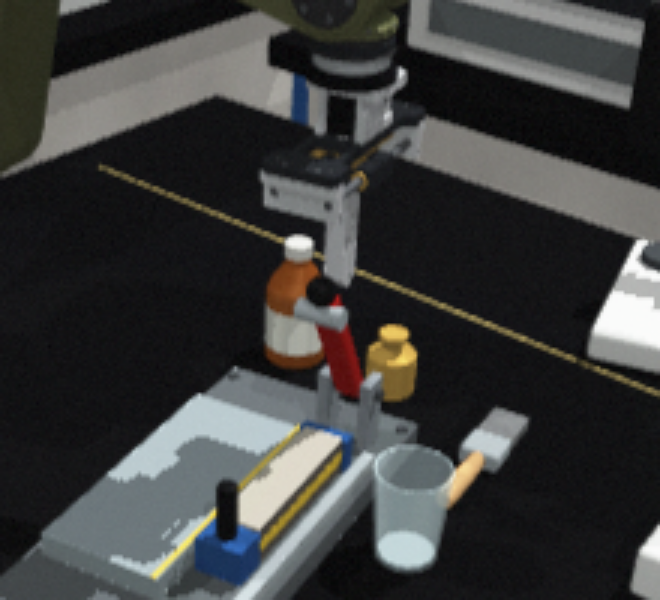

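Request:
{"name": "move_arm", "arguments": {
  "rows": "0 0 0 0 0 0; -10 0 -20 0 0 0; -10 0 -20 0 0 0; 0 0 -20 0 0 0; 0 30 0 0 0 0; 0 40 0 0 0 0; 0 40 0 0 0 0; 0 30 0 0 0 0; 0 0 0 0 0 0; 0 0 0 0 0 0; 0 0 0 0 0 0; 0 0 0 0 0 0; 0 0 0 0 0 0; 0 0 0 0 0 0; 0 0 0 0 0 0; 0 0 0 0 0 0; 0 0 0 0 0 0; 0 0 0 0 0 0; 0 0 0 0 0 0; 0 0 0 0 0 0"
}}

```text
time_s: 18.15
ee_pos: [0.3685, 0.1428, 0.3782]
eef_rot: [-3.141, -0.003, -1.358]
force: [0.5, -0.6, 0.1]
grip_width: 0.0008
```

Request:
{"name": "move_arm", "arguments": {
  "rows": "0 0 0 0 0 0; 0 0 0 0 0 0; 0 0 0 0 0 0; 0 0 0 0 0 0; 0 0 0 0 0 0; 0 0 0 0 0 0; 0 0 0 0 0 0; 0 0 0 0 0 0; 0 0 0 0 0 0; 0 0 0 0 0 0"
}}

```text
time_s: 19.4
ee_pos: [0.3685, 0.1428, 0.3782]
eef_rot: [-3.141, -0.003, -1.358]
force: [0.0, -0.4, 0.1]
grip_width: 0.0005
```

```bash
python3 look.py 13
python3 - <<'E'
from h import *
for k in('scene','top'):
    c=dict(np.load(k+'_13.npz'));P=cloud(c);F=W2F(P.reshape(-1,3)).reshape(P.shape);hsv=cv2.cvtColor(c['color'],cv2.COLOR_BGR2HSV)
    r=((hsv[...,0]<6)|(hsv[...,0]>174))&(hsv[...,1]>150)&(F[...,0]>0)&(F[...,0]<60)&(F[...,1]>0)&(F[...,1]<230)
    q=F[r]; print(k,'red',r.sum(),np.percentile(q,[3,50,97],axis=0).round(1).tolist(),'slope z/y',np.polyfit(q[:,1],q[:,2],1))
E
```

```text
t 19.4 TCP fix [-113.2  148.3  378.2] tip z 281.2 rpy [-1.7996e+02 -1.7000e-01 -7.7820e+01] F fix -0.1 -0.4 0.1 grip 0.0005 q [ 0.28 -0.11  1.79 -0.    1.46  1.64]
scene stripe 64 med [51.  26.6 51.2] p3 [ 49.3 -39.5  45.2] p97 [ 52.2 104.4  57. ] yaw rel 0.36
scene handle? 100 [ 22.2 -77.3  85.5] [ 32.4 -71.4 103.8] [ 3.880e+01 -1.000e-01  1.239e+02]
scene prism top 344 ((33.849021911621094, 20.6326904296875), (186.23849487304688, 43.248966217041016), 87.59313201904297) [[11.7, -69.8], [53.2, 111.2]]
scene jaw top 127 [[9.0, -82.7, 63.4], [52.7, -50.7, 70.2]]
top handle? 27 [ 19.6 -74.2  97.6] [ 27.  -66.8 119.9] [ 35.1  -1.5 123.8]
top prism top 302 ((29.38389778137207, 30.277996063232422), (40.454132080078125, 159.38720703125), 0.10440254956483841) [[9.4, -48.7], [49.5, 107.0]]
top jaw top 120 [[6.3, -83.2, 63.6], [50.8, -50.7, 70.5]]
scene red 341 [[19.3, 22.2, 87.7], [34.3, 92.0, 98.9], [42.8, 163.9, 102.2]] slope z/y [-3.26494894e-03  9.80635405e+01]
top red 435 [[16.4, 24.6, 92.1], [28.3, 96.0, 98.3], [40.7, 164.7, 102.4]] slope z/y [-1.69025059e-02  9.89748680e+01]
```

View pics/s13.png

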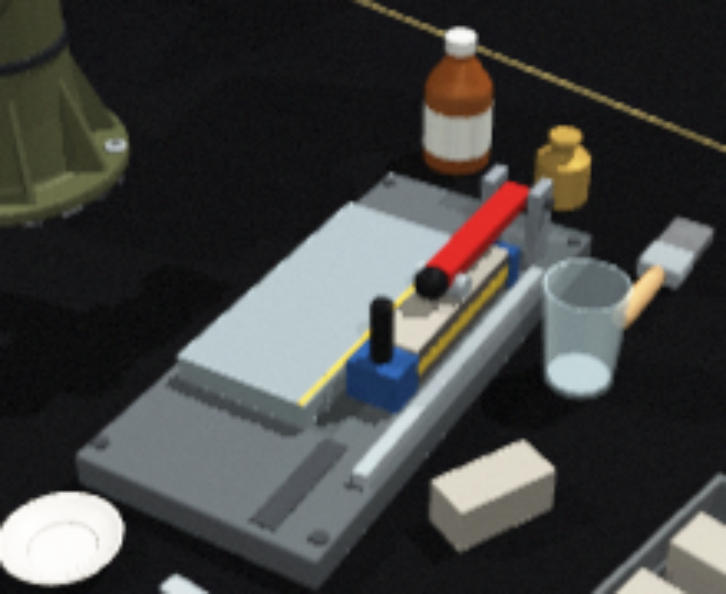

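View pics/t13.png

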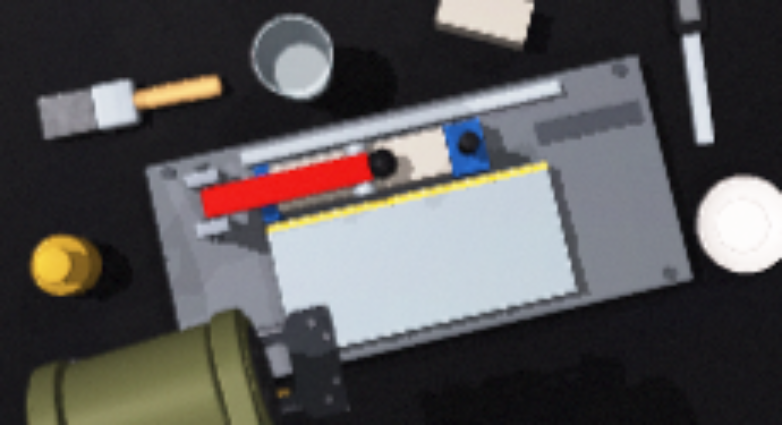

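The arm is level with its roller on the prism. The prism runs from y -50 to 110 and is square, the jaw face is at y -50, and the robot is clear.

```bash
python3 -c "
from station import ctrl
print(ctrl.hand_in())"
```

```text
the job is handed in; nothing more can be done
None
```

The prism is ready for its bending test, and I handed the job in at 19.5 s (limit 67 s).

- **Tipping:** I pushed the prism square over the step with the two open fingers. It fell into the bed with its striped face looking away from the ledge.
- **Seating:** I pushed the jaw by its handle until the prism sat against the end stop. The last press was firm: the wrist force read about 47 N, against its 120 N limit. That press went through the fingertips on the handle, not the gripper's body.
- **Loading arm:** I pushed the knob past upright from behind, and the arm sank onto the prism by itself.

The last pictures, taken just before the hand-in, showed:

- **Prism:** It is centred at fixture x 29.4, y 30.3 and square to within about 0.3°, with its top at about z 70. Measured from above, the top face is 40.5 x 159.4 mm.
- **Jaw:** Its face is at about y -50, which matches touching the prism at 0.075 m of travel.
- **Loading arm:** The bar is level, with its top at z 98 and the roller on the prism.
- **Bystanders and robot:** The bystanders look unmoved by eye; I did not measure them. The gripper touches nothing.

**Disagreements:**

- The jaw started about 13 mm along its travel, not at 0.
- The scene camera's outline of the prism's top ran long (about 186 mm) because neighbouring surfaces got into the mask. I relied on the top camera for the prism's size and angle.

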